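# Dock the film carrier and snap its lock bail over

### The job

The film carrier has been pulled out of the scanner. Push it by its front handle back along the rails until you feel it come up against the sprung contacts inside, then push the red-gripped lock bail on top of it across, past its over-centre point, so that it snaps to the other side and locks the carrier in. Feel your way: do not ram the carrier into the dock (its contacts stand 20 N at most) or wrench it in its rails with the bail, and leave the things around the scanner where they are.

Things in the scene. Friction and masses are not known exactly. Their poses are not given: they have to be found in the camera images.
- scanner: Desktop film scanner, fixed: black base 350 x 260 mm, deck 50 mm above the table, cream housing 170 mm high with a black hood on top (to 243 mm) over its inner end. Origin on the table; x points inwards along the rails, the way the carrier is pushed; z up. Two aluminium rails (70 mm above the table, outsides at y = -100 and 100 mm) let the carrier only slide along x, with 2 mm of play.
- deck_edge (a point): Middle of the deck's outer edge, scanner x = -150, y = 0, z = 50 mm; the carrier's front overhangs it while pulled out.
- mouth (a point): Floor of the housing's mouth, scanner x = 30, y = 0, z = 50 mm: a tunnel 60 mm high.
- dock: Docking unit hidden in the tunnel: a sprung contact block and, 3 mm behind its face, solid stops. Origin and axes as the scanner's; this pose does not tell its depth setting, which differs from scanner to scanner: the carrier first meets the contacts with its origin anywhere from scanner x = -18 to +18 mm. Contact adds 2 N at once, rising to 8 N over the 3 mm. Bears no more than 20 N.
- carrier: Film carrier: dark grey box 220 (x) x 170 x 42 mm, 0.6 to 0.95 kg, in the rails, pulled out: its origin at scanner x = -75 to -45 mm. Origin under its centre, on the deck; axes as the scanner's. Slides with 2 to 7 N. Docked from first contact to the stops, 3 mm on; let go it may creep back, harmlessly. Only when docked does the bail's tongue find its hidden slot; else the bail stops over 0.3 rad short.
- carrier_handle (a point): Middle of the carrier's black front handle: level round bar 12 mm thick, 110 mm long along the carrier's y, 55 mm outside (-x of) the front face, its axis 27 mm above the deck, 77 mm above the table, which lies open below it while the carrier is out. Fixed to the carrier; push its outer side.
- bail (a joint): Angle of the sprung lock bail (rad): 0 = open stop, leaning 28 degrees to the carrier's -y; 0.49 = upright; 1.45 = locked stop, leaning 55 degrees to +y. Its over-centre spring drives it to the nearer stop: about 10 N at the bar to leave the open stop, falling to none at dead centre (about 0.6); past it, it snaps over by itself in half a second; let go before, it springs back.
- bail_hinge (a point): Pivot of the bail, middle: carrier x = -50, y = 0 mm, 60 mm above the deck, 110 mm above the table. Its axis is the carrier's x. A locking tongue 51 mm long stands out from it to the carrier's +y and turns down into the carrier as the bail goes over.
- bail_bar (a point): Middle of the bail's red crossbar: round, 14 mm thick, 62 mm long along the carrier's x, on two legs 50 mm apart, 100 mm from the pivot (open: 198 mm above the table; upright: 210 mm).
- cassette_a: bystander: yellow 35 mm film cassette standing upright, 26 mm across, 49 mm tall; origin under its centre
- cassette_b: bystander: green 35 mm film cassette standing upright, 26 mm across, 49 mm tall; origin under its centre
- loupe: bystander: black loupe, 54 mm across, 52 mm tall; origin under its centre
- cleaner: bystander: amber bottle of film cleaner, 48 mm across, 130 mm tall; origin under its centre
- mug: bystander: blue mug, 80 mm across, 95 mm tall; origin under its centre
- slide_box: bystander: orange slide box with white lid, 62 x 105 mm, 57 mm tall; origin under its centre
- brush: bystander: brush lying on the table, 170 mm long; origin on the table

How it is judged:
On the way, in this order (a step that is already met when the one before it is completed fails the run):
1. the carrier is pushed in to docking depth, the bail still open (x of carrier in the frame of scanner above -0.02 m and value of joint bail below 0.3 rad), for 0.1 s.
2. the bail has snapped over to its locked stop with the carrier docked (value of joint bail above 1.35 rad and x of carrier in the frame of scanner above -0.02 m), for 0.2 s.
At the end, for the whole second after the job is handed in: The bail rests at its locked stop (above 1.35 rad), the carrier is docked (its origin no more than 20 mm short of the scanner's in x) and at rest, and nothing of the robot touches it (all of step 2 and x of carrier in the frame of scanner below 0.026 m and linear speed of carrier below 0.01 m/s and contact force between the fingers and carrier below 0.3 N).
It fails at once if the carrier is driven into the dock with more than 20 N (contact force between carrier and dock above 20 N).
It fails at once if the carrier is wrenched in its rails with more than 80 N (contact force between carrier and scanner above 80 N).
It fails at once if a bystander is moved by more than 20 mm (distance of any of cassette_a, cassette_b, loupe, cleaner, mug, slide_box, brush from where it was at the start of the episode above 0.02 m).
It also fails if it takes over 58 s, if anything falls off the work surface, if the arm or the gripper's body presses on something with over 40 N, if the wrist force passes 120 N, or if a joint passes its speed limit or range.

### The arm

A 6-joint arm with a two-finger parallel gripper is mounted at the origin on the work surface. World frame = base frame: x ahead of the robot, y to its left, z up, the work surface at z = 0. Lengths are in m, angles in rad, forces in N, time in s.
With the tool pointing down it reaches from about 0.25 to 0.775 m from the base axis. Payload 4 kg.
Tool frame: the origin (TCP) lies between the finger pads; the fingertips stand 25 mm ahead of it and the grasp point (between the pads) lies 6 mm ahead of it (robot.tip_reach is the distance from the TCP to the fingertips, in m); z points along the fingers, y is the line along which they close (so a half turn about z gives the same grasp; the last joint's range is limited). The gripper opens to 94 mm and grips with 3 to 60 N. Pads are 16 mm wide; open, the fingers measure 119 mm over their backs; the gripper's body (75 mm by 177 mm) begins 78 mm behind the grasp point.
Start: joints at [1.069, 0.087, 1.371, -0, 1.684, -0.103], TCP at [0.214, 0.507, 0.231] pointing down, gripper open.
Joint ranges: [-3.1, 3.1], [-0.76, 2.03], [0.27, 2.55], [-1.08, 4.22], [0.17, 2.65], [-2.57, 2.57]. Speed limits (rad/s): [2.79, 2.79, 3.14, 3.14, 3.14, 3.14].

### API

Orientations are given as [roll, pitch, yaw] about the fixed x, y, z axes, in that order (R = Rz(yaw) Ry(pitch) Rx(roll)).
In Python, from bench import sensors, snapshot, camera_info, ticket, robot gives the robot as it stands.
- The arm moves only by the tool arm_command, never from a script. Its argument "plan" is a list of rows, each an object with "grip": the closure, from -1 (fully open) to 1 (shut); "slide": the shift along the tool's x, y, z normalised to -1 to 1, where 1 is 500 mm, a list of three; "spin": the turn about the tool's z normalised to -1 to 1, where 1 is 5 degrees. A call has 1 to 10 rows; each row shifts and turns the commanded pose from where the row before left it, along the tool's axes as they then stand; what a row does not reach is not made up. A row lasts 1/8 s, in which the tool goes at most 62.5 mm and 10.7 degrees, less where a joint would pass 70% of its speed; a pose out of reach is approached as far as the arm can. A call with a number of a shift or a turn outside -1 to 1 is refused whole. A call with a gripper value outside its range is refused whole. The fingers move at their own pace and stop on an object; the grip force is fixed at half the most. Time passes only in rows, so rows that do not move let the fingers close. It gives the time, the measured TCP pose, the force, the opening and the grip force at its end, in the units of the state.
- sensors.get_obs(): the state, without advancing time (a new reading comes with each control period).
- snapshot(name): name is "scene" or "top" or "wrist"; returns the picture (384x512x3 uint8, red, green, blue); there is no depth.
- camera_info(name): a dict with "fx", "fy", "cx", "cy" (pixels), "position" and "rotation" of the camera in the world. Camera axes: x right, y up, looking along -z (the intrinsics and any distortion apply to the point x, -y, -z); pixel columns grow to the right and rows downward; lengths in m; the calibration is good to about 2 mm. A picture is of the moment at which its call begins: read the wrist's pose just before it. camera_info takes no time and is no camera call; for the wrist camera it gives the pose at the moment of the call.
- ticket.close_job(): hands the job in; it is judged then, once.
The state is a dict: "time": time; "joint_positions": joint angles; "qvel": joint speeds; "joint_torque": joint torques, N m; "tool_pos": TCP position; "ee_rot": TCP orientation; "wrist_force": force on the tool from outside, world axes, zero at the start; "wrist_torque": the same for the moment, N m; "width": finger opening in m; "finger_force": force on a finger pad.
Only numpy, scipy, OpenCV 4.12 (cv2) and the standard library are available. Lean on these libraries where they do the work, as an engineer would, in place of code of your own. Each camera call takes 0.05 s, during which the arm holds its last target. There are 200 camera calls.

## Working session

There is one attempt and no reset: what is moved stays moved. The work goes in short steps, Python scripts to look and compute and a tool call to move; the robot and the scene stay as the last step left them, time stands still between calls to the robot, and variables do not carry over. Pictures are saved under pics/ and viewed, at most 10 in all, crops included, and the job is handed in when it is done.

Besides the shell and the picture viewer there is one more tool, called after ">>>" as name(argument=value, ...) on one line, values as JSON. arm_command: Moves the arm, as the interface text tells. Scaled input: -1 to 1 covers 500 mm each way for a shift and 5 degrees each way for a turn. Its arguments: {"type":"object","properties":{"plan":{"type":"array","items":{"type":"object","properties":{"grip":{"type":"number"},"slide":{"type":"array","items":{"type":"number"}},"spin":{"type":"number"}}}}},"required":["plan"]}

```bash
mkdir -p pics; ls; python3 - <<'E'
from bench import sensors,snapshot,camera_info,robot
import cv2,numpy as np
o=sensors.get_obs();print({k:np.round(v,3) for k,v in o.items()})
for n in("scene","top"):
    i=snapshot(n);cv2.imwrite(f"pics/{n}0.png",i[...,::-1]);print(n,camera_info(n))
E
```

```text
pics
{'time': np.float64(0.0), 'joint_positions': array([ 1.069,  0.088,  1.372, -0.   ,  1.684, -0.103]), 'qvel': array([ 0.001, -0.001,  0.001, -0.001, -0.   ,  0.001]), 'joint_torque': array([-1.0000e-03, -3.4017e+01, -3.0243e+01,  7.2000e-02,  3.3000e-02,
       -0.0000e+00]), 'tool_pos': array([0.213, 0.506, 0.229]), 'ee_rot': array([-3.139, -0.   ,  2.743]), 'wrist_force': array([ 0.634,  0.485, -0.792]), 'wrist_torque': array([-0.089,  0.042, -0.015]), 'finger_force': np.float64(0.0), 'width': np.float64(0.094)}
scene {'fx': 409.1453912115763, 'fy': 409.1453912115763, 'cx': 261.8462009032647, 'cy': 192.74940179856947, 'position': array([ 1.03690187, -0.52146917,  1.20453361]), 'rotation': array([ 0.58335411, -0.01164169,  0.77448474])}
top {'fx': 372.4429825901257, 'fy': 372.4429825901257, 'cx': 250.9668267810354, 'cy': 191.08076364310864, 'position': array([ 0.35321776, -0.00751556,  1.19953024]), 'rotation': array([ 0.19508832,  0.02446255, -1.57753733])}
```

View pics/scene0.png

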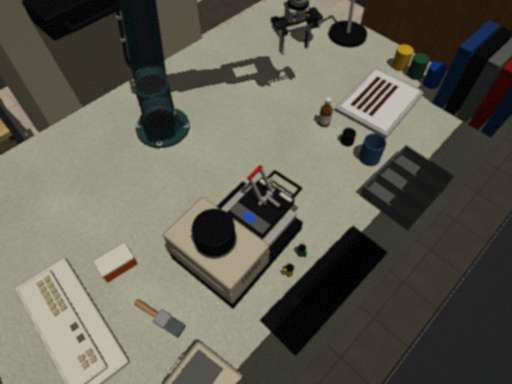

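View pics/top0.png

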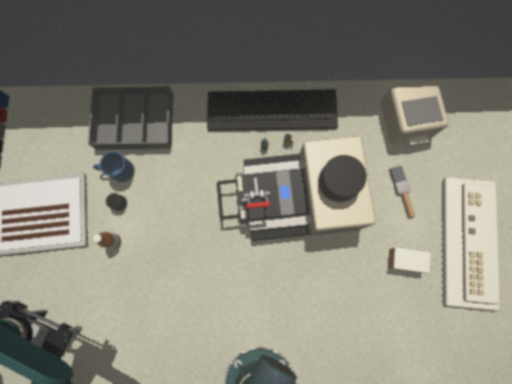

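The scene view shows the scanner with its handle side away from the keyboard and the red bar at (256,172). In the top view the scanner points right: handle bar at about (221,203), red bar at (258,205), housing at x 303–372. I'll zoom in for edges.

```bash
cat > h.py <<'E'
import cv2,numpy as np
from bench import sensors,snapshot,camera_info
from scipy.spatial.transform import Rotation as R
def ray(n,u,v,c=None):
    c=c or camera_info(n)
    d=R.from_euler('xyz',c['rotation']).apply([(u-c['cx'])/c['fx'],-(v-c['cy'])/c['fy'],-1])
    return np.array(c['position']),d
def onz(n,u,v,z,c=None):
    p,d=ray(n,u,v,c);return p+d*(z-p[2])/d[2]
def tri(a,b):
    (p,d),(q,e)=a,b
    s=np.linalg.lstsq(np.c_[d,-e],q-p,rcond=None)[0]
    return (p+d*s[0]+q+e*s[1])/2,np.linalg.norm(p+d*s[0]-q-e*s[1])
def redblob(i):
    h=cv2.cvtColor(i,cv2.COLOR_RGB2HSV);m=(((h[...,0]<6)|(h[...,0]>174))&(h[...,1]>170)&(h[...,2]>110)).astype(np.uint8)
    return m
E
python3 - <<'E'
from h import *
for n,(x0,y0,x1,y1) in dict(scene=(210,150,320,260),top=(205,130,385,250)).items():
    i=cv2.imread(f"pics/{n}0.png")[...,::-1].copy();m=redblob(i)
    k,l,s,c=cv2.connectedComponentsWithStats(m)
    for j in range(1,k):
        if s[j,4]>8:print(n,s[j],c[j])
i=cv2.imread("pics/top0.png")[130:250,205:385];cv2.imwrite("pics/c.png",cv2.resize(i,None,fx=4.4,fy=4.4,interpolation=cv2.INTER_CUBIC))
E
```

```text
scene [505  61   7  10  35] [509.2         65.71428571]
scene [249 166  13  13  50] [254.9  171.78]
top [249 204   9   3  12] [253. 205.]
```

View pics/c.png

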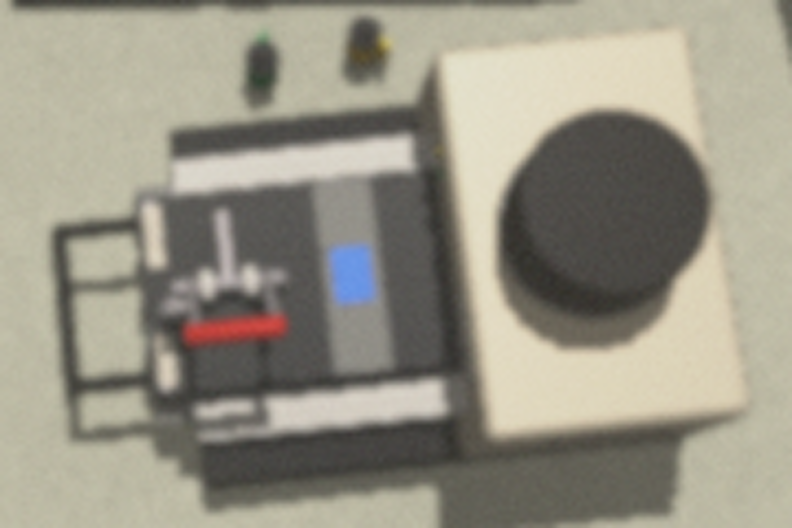

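```bash
python3 - <<'E'
from h import *
f=lambda u,v,z:onz("top",205+(u+.5)/4.4-.5,130+(v+.5)/4.4-.5,z)
P=dict(h1=(62,232,.077),h2=(77,385,.077),railU1=(172,158,.07),railU2=(410,135,.07),railL1=(197,440,.07),railL2=(450,412,.07),houU=(440,55,.22),houL=(490,440,.22),houU2=(685,32,.22),houL2=(745,408,.22),bar1=(185,333,.198),bar2=(287,325,.198),deckU=(172,133,.05),deckL=(207,487,.05))
for k,v in P.items():print(k,f(*v).round(4))
i=cv2.imread("pics/scene0.png")[...,::-1].copy();m=redblob(i);m[:,400:]=0
h=cv2.cvtColor(cv2.imread("pics/top0.png"),cv2.COLOR_BGR2HSV);M=((h[...,0]<8)|(h[...,0]>172))&(h[...,1]>130)&(h[...,2]>90)
M[:190]=0;M[220:]=0;M[:,:235]=0;M[:,290:]=0
v,u=np.nonzero(M);print(u.mean(),v.mean(),len(u));y,x=np.nonzero(m)
print(tri(ray("top",u.mean(),v.mean()),ray("scene",x.mean(),y.mean())))
print(onz("top",u.mean(),v.mean(),.198))
for n,(a,b) in dict(cass_g=(262,60),cass_y=(368,40)).items():print(n,f(a,b,.03))
E
```

```text
h1 [0.604  0.1181 0.077 ]
h2 [0.4957 0.1066 0.077 ]
railU1 [0.6586 0.0408 0.07  ]
railU2 [ 0.6733 -0.1288  0.07  ]
railL1 [0.4577 0.0242 0.07  ]
railL2 [ 0.4754 -0.1502  0.07  ]
houU [ 0.6822 -0.133   0.22  ]
houL [ 0.4422 -0.1543  0.22  ]
houU2 [ 0.6949 -0.2856  0.22  ]
houL2 [ 0.4599 -0.3061  0.22  ]
bar1 [0.512  0.0276 0.198 ]
bar2 [ 0.5164 -0.0355  0.198 ]
deckU [0.6828 0.0416 0.05  ]
deckL [0.4267 0.018  0.05  ]
258.06796116504853 204.4757281553398 103
(array([ 0.51397511, -0.00237282,  0.20310244]), np.float64(0.0026996566244686724))
[ 0.51396264 -0.00342403  0.198     ]
cass_g [ 0.74409779 -0.02484844  0.03      ]
cass_y [ 0.75853205 -0.10414336  0.03      ]
```

>>> arm_command(plan=[{"grip":1,"slide":[-0.0885,-0.0385,0],"spin":0},{"grip":1,"slide":[-0.0885,-0.0385,0],"spin":0},{"grip":1,"slide":[-0.0885,-0.0385,0],"spin":0},{"grip":1,"slide":[-0.0885,-0.0385,0],"spin":0},{"grip":1,"slide":[-0.0885,-0.0385,0],"spin":0},{"grip":1,"slide":[-0.0885,-0.0385,0],"spin":0},{"grip":1,"slide":[-0.0885,-0.0385,0],"spin":0},{"grip":1,"slide":[-0.0885,-0.0385,0],"spin":0},{"grip":1,"slide":[-0.0885,-0.0385,0],"spin":0},{"grip":1,"slide":[-0.0885,-0.0385,0],"spin":0}])

```text
time: 1.35
tool_pos: [0.5473, 0.1563, 0.2299]
ee_rot: [-3.141, -0.001, 2.743]
wrist_force: [1.1, -0.5, 0.3]
width: 0.0009
finger_force: 0.0
```

>>> arm_command(plan=[{"grip":1,"slide":[0,0,0],"spin":1},{"grip":1,"slide":[0,0,0],"spin":1},{"grip":1,"slide":[0,0,0],"spin":1},{"grip":1,"slide":[0,0,0],"spin":1},{"grip":1,"slide":[0,0,0],"spin":1},{"grip":1,"slide":[0,0,0],"spin":1},{"grip":1,"slide":[0,0,0],"spin":1},{"grip":1,"slide":[0,0,0],"spin":1},{"grip":1,"slide":[0,0,0],"spin":1},{"grip":1,"slide":[0,0,0],"spin":1}])

```text
time: 2.6
tool_pos: [0.5463, 0.1576, 0.2297]
ee_rot: [-3.14, -0.0, 1.867]
wrist_force: [0.4, -0.1, -0.4]
width: 0.0007
finger_force: 0.0
```

>>> arm_command(plan=[{"grip":1,"slide":[0,0,0],"spin":1},{"grip":1,"slide":[0,0,0],"spin":1},{"grip":1,"slide":[0,0,0],"spin":0.36},{"grip":1,"slide":[0,0,0],"spin":0},{"grip":1,"slide":[0,0,0],"spin":0}])

```text
time: 3.22
tool_pos: [0.5466, 0.1576, 0.2303]
ee_rot: [-3.141, -0.0, 1.665]
wrist_force: [-0.1, 0.0, 0.4]
width: 0.0006
finger_force: 0.0
```

```bash
python3 - <<'E'
from h import *
c=camera_info("wrist");i=snapshot("wrist");print(c);cv2.imwrite("pics/w1.png",i[...,::-1])
E
```

```text
{'fx': 300.97303274086806, 'fy': 300.97303274086806, 'cx': 258.1712896344155, 'cy': 190.77723194850867, 'position': array([0.53914089, 0.23926365, 0.38488747]), 'rotation': array([-0.28458272,  0.0003214 ,  0.09501321])}
```

View pics/w1.png

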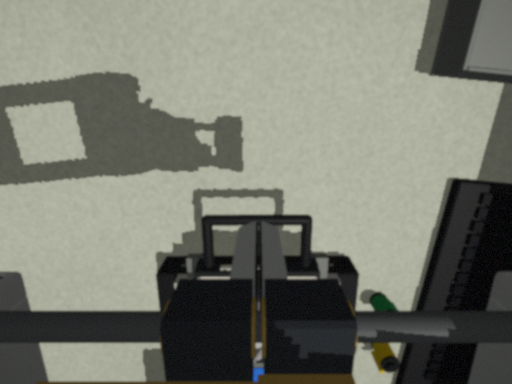

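The wrist view shows the handle bar level at row ~219, columns 203–312 (its shadow above), the fingers above it around column 260.

```bash
python3 - <<'E'
from h import *
c=camera_info("wrist")
for u,v in((206,219),(309,219)):print(onz("wrist",u,v,.077,c))
E
```

```text
[0.49374958 0.11207769 0.077     ]
[0.60614115 0.12278158 0.077     ]
```

>>> arm_command(plan=[{"grip":1,"slide":[0,0,0.074]},{"grip":1,"slide":[0,0,0.074]},{"grip":1,"slide":[0,0,0.074]},{"grip":1,"slide":[0,0,0.074]},{"grip":1,"slide":[0,0,0]},{"grip":1,"slide":[-0.01,0,0]},{"grip":1,"slide":[-0.01,0,0]},{"grip":1,"slide":[-0.01,0,0]},{"grip":1,"slide":[-0.01,0,0]},{"grip":1,"slide":[0,0,0]}])

```text
invalid input at $.plan[0]: expected keys grip, slide, spin
```

>>> arm_command(plan=[{"grip":1,"slide":[-0.004,0,0]},{"grip":1,"slide":[-0.004,0,0]},{"grip":1,"slide":[-0.004,0,0]},{"grip":1,"slide":[-0.004,0,0]},{"grip":1,"slide":[-0.004,0,0]},{"grip":1,"slide":[-0.004,0,0]},{"grip":1,"slide":[-0.004,0,0]},{"grip":1,"slide":[-0.004,0,0]}])

```text
invalid input at $.plan[0]: expected keys grip, slide, spin
```

>>> arm_command(plan=[{"grip":1,"slide":[0,0,0.074],"spin":0},{"grip":1,"slide":[0,0,0.074],"spin":0},{"grip":1,"slide":[0,0,0.074],"spin":0},{"grip":1,"slide":[0,0,0.074],"spin":0},{"grip":1,"slide":[0,0,0],"spin":0},{"grip":1,"slide":[-0.01,0,0],"spin":0},{"grip":1,"slide":[-0.01,0,0],"spin":0},{"grip":1,"slide":[-0.01,0,0],"spin":0},{"grip":1,"slide":[-0.01,0,0],"spin":0},{"grip":1,"slide":[0,0,0],"spin":0}])

```text
time: 4.53
tool_pos: [0.5487, 0.1373, 0.0828]
ee_rot: [3.141, -0.0, 1.663]
wrist_force: [-0.7, -0.5, 0.1]
width: 0.0005
finger_force: 0.0
```

>>> arm_command(plan=[{"grip":1,"slide":[-0.004,0,0],"spin":0},{"grip":1,"slide":[-0.004,0,0],"spin":0},{"grip":1,"slide":[-0.004,0,0],"spin":0},{"grip":1,"slide":[-0.004,0,0],"spin":0},{"grip":1,"slide":[-0.004,0,0],"spin":0},{"grip":1,"slide":[-0.004,0,0],"spin":0},{"grip":1,"slide":[-0.004,0,0],"spin":0},{"grip":1,"slide":[-0.004,0,0],"spin":0}])

```text
time: 5.52
tool_pos: [0.5497, 0.1234, 0.0824]
ee_rot: [-3.142, -0.003, 1.665]
wrist_force: [-0.2, 5.2, 0.3]
width: 0.0003
finger_force: 2.5
```

>>> arm_command(plan=[{"grip":1,"slide":[-0.007,0,0],"spin":0},{"grip":1,"slide":[-0.007,0,0],"spin":0},{"grip":1,"slide":[-0.007,0,0],"spin":0},{"grip":1,"slide":[-0.007,0,0],"spin":0},{"grip":1,"slide":[-0.007,0,0],"spin":0},{"grip":1,"slide":[-0.007,0,0],"spin":0},{"grip":1,"slide":[-0.007,0,0],"spin":0},{"grip":1,"slide":[-0.007,0,0],"spin":0},{"grip":1,"slide":[-0.005,0,0],"spin":0}])

```text
time: 6.65
tool_pos: [0.5526, 0.0928, 0.0824]
ee_rot: [-3.141, -0.003, 1.665]
wrist_force: [-0.8, 5.1, 0.2]
width: 0.0004
finger_force: 2.6
```

>>> arm_command(plan=[{"grip":1,"slide":[-0.002,0,0],"spin":0},{"grip":1,"slide":[-0.002,0,0],"spin":0}])

```text
time: 6.9
tool_pos: [0.5528, 0.0905, 0.0824]
ee_rot: [-3.141, -0.002, 1.665]
wrist_force: [-0.3, 5.9, -0.9]
width: 0.0005
finger_force: 2.6
```

>>> arm_command(plan=[{"grip":1,"slide":[-0.002,0,0],"spin":0},{"grip":1,"slide":[-0.002,0,0],"spin":0},{"grip":1,"slide":[-0.002,0,0],"spin":0},{"grip":1,"slide":[-0.002,0,0],"spin":0}])

```text
time: 7.4
tool_pos: [0.5532, 0.0865, 0.0824]
ee_rot: [-3.141, -0.002, 1.665]
wrist_force: [-0.9, 5.1, 0.5]
width: 0.0003
finger_force: 2.6
```

>>> arm_command(plan=[{"grip":1,"slide":[-0.002,0,0],"spin":0},{"grip":1,"slide":[-0.002,0,0],"spin":0}])

```text
time: 7.65
tool_pos: [0.5534, 0.0845, 0.0824]
ee_rot: [-3.141, -0.002, 1.665]
wrist_force: [0.3, 5.4, 1.2]
width: 0.0003
finger_force: 2.6
```

>>> arm_command(plan=[{"grip":1,"slide":[-0.002,0,0],"spin":0},{"grip":1,"slide":[-0.002,0,0],"spin":0}])

```text
time: 7.9
tool_pos: [0.5535, 0.0825, 0.0824]
ee_rot: [-3.141, -0.002, 1.665]
wrist_force: [-0.4, 4.6, 0.6]
width: 0.0001
finger_force: 2.6
```

>>> arm_command(plan=[{"grip":1,"slide":[-0.002,0,0],"spin":0},{"grip":1,"slide":[-0.002,0,0],"spin":0}])

```text
time: 8.15
tool_pos: [0.5537, 0.0805, 0.0824]
ee_rot: [-3.141, -0.002, 1.665]
wrist_force: [-0.9, 5.4, 0.3]
width: 0.0005
finger_force: 2.6
```

>>> arm_command(plan=[{"grip":1,"slide":[-0.002,0,0],"spin":0},{"grip":1,"slide":[-0.002,0,0],"spin":0}])

```text
time: 8.4
tool_pos: [0.5539, 0.0786, 0.0824]
ee_rot: [-3.141, -0.002, 1.665]
wrist_force: [-0.8, 4.8, -0.1]
width: 0.0001
finger_force: 2.6
```

>>> arm_command(plan=[{"grip":1,"slide":[-0.002,0,0],"spin":0},{"grip":1,"slide":[-0.002,0,0],"spin":0}])

```text
time: 8.65
tool_pos: [0.5541, 0.0766, 0.0824]
ee_rot: [-3.141, -0.002, 1.665]
wrist_force: [-0.8, 4.8, 0.0]
width: 0.0005
finger_force: 2.6
```

>>> arm_command(plan=[{"grip":1,"slide":[-0.002,0,0],"spin":0},{"grip":1,"slide":[-0.002,0,0],"spin":0}])

```text
time: 8.9
tool_pos: [0.5543, 0.0746, 0.0824]
ee_rot: [-3.141, -0.002, 1.665]
wrist_force: [-0.1, 5.4, -0.5]
width: 0.0002
finger_force: 2.6
```

>>> arm_command(plan=[{"grip":1,"slide":[-0.002,0,0],"spin":0},{"grip":1,"slide":[-0.002,0,0],"spin":0}])

```text
time: 9.15
tool_pos: [0.5545, 0.0726, 0.0824]
ee_rot: [-3.141, -0.002, 1.665]
wrist_force: [-0.2, 5.6, 0.2]
width: 0.0006
finger_force: 2.6
```

>>> arm_command(plan=[{"grip":1,"slide":[-0.002,0,0],"spin":0},{"grip":1,"slide":[-0.002,0,0],"spin":0}])

```text
time: 9.4
tool_pos: [0.5547, 0.0706, 0.0824]
ee_rot: [-3.141, -0.002, 1.665]
wrist_force: [-0.2, 4.8, -0.5]
width: 0.0003
finger_force: 2.6
```

>>> arm_command(plan=[{"grip":1,"slide":[-0.002,0,0],"spin":0},{"grip":1,"slide":[-0.002,0,0],"spin":0}])

```text
time: 9.65
tool_pos: [0.5547, 0.0692, 0.0824]
ee_rot: [-3.141, -0.004, 1.665]
wrist_force: [-0.5, 7.3, 0.5]
width: 0.0004
finger_force: 3.7
```

>>> arm_command(plan=[{"grip":1,"slide":[-0.001,0,0],"spin":0},{"grip":1,"slide":[-0.001,0,0],"spin":0}])

```text
time: 9.9
tool_pos: [0.5547, 0.0688, 0.0824]
ee_rot: [-3.141, -0.004, 1.665]
wrist_force: [-1.4, 7.8, 0.3]
width: 0.0006
finger_force: 4.1
```

>>> arm_command(plan=[{"grip":1,"slide":[-0.001,0,0],"spin":0},{"grip":1,"slide":[-0.001,0,0],"spin":0},{"grip":1,"slide":[-0.001,0,0],"spin":0}])

```text
time: 10.28
tool_pos: [0.5548, 0.068, 0.0824]
ee_rot: [-3.141, -0.006, 1.665]
wrist_force: [-1.4, 9.8, -0.5]
width: 0.0005
finger_force: 4.9
```

>>> arm_command(plan=[{"grip":1,"slide":[0.01,0,0],"spin":0},{"grip":1,"slide":[0.03,0,0],"spin":0},{"grip":1,"slide":[0.04,0,0],"spin":0},{"grip":1,"slide":[0,0,-0.088],"spin":0},{"grip":1,"slide":[0,0,-0.088],"spin":0},{"grip":1,"slide":[0,0,-0.088],"spin":0},{"grip":1,"slide":[0,0,-0.088],"spin":0},{"grip":1,"slide":[0,0,0],"spin":0}])

```text
time: 11.28
tool_pos: [0.5533, 0.106, 0.2636]
ee_rot: [3.132, 0.0, 1.665]
wrist_force: [-0.0, -0.4, -0.6]
width: 0.0003
finger_force: 0.0
```

```bash
python3 - <<'E'
from h import *
bl=[]
for n in("top","scene"):
    i=snapshot(n);cv2.imwrite(f"pics/{n}2.png",i[...,::-1])
    h=cv2.cvtColor(i,cv2.COLOR_RGB2HSV);m=(((h[...,0]<8)|(h[...,0]>172))&(h[...,1]>130)&(h[...,2]>90)).astype(np.uint8)
    k,l,s,c=cv2.connectedComponentsWithStats(m)
    for j in range(1,k):
        if s[j,4]>25:print(n,s[j],c[j])
i=cv2.imread("pics/top2.png")[130:250,205:385];cv2.imwrite("pics/c2.png",cv2.resize(i,None,fx=4.4,fy=4.4,interpolation=cv2.INTER_CUBIC))
E
```

```text
top [270 200  24   6 109] [281.43119266 202.32110092]
scene [504  60   8  12  61] [508.40983607  66.01639344]
scene [233 179  16  14  69] [240.73913043 185.39130435]
```

View pics/c2.png

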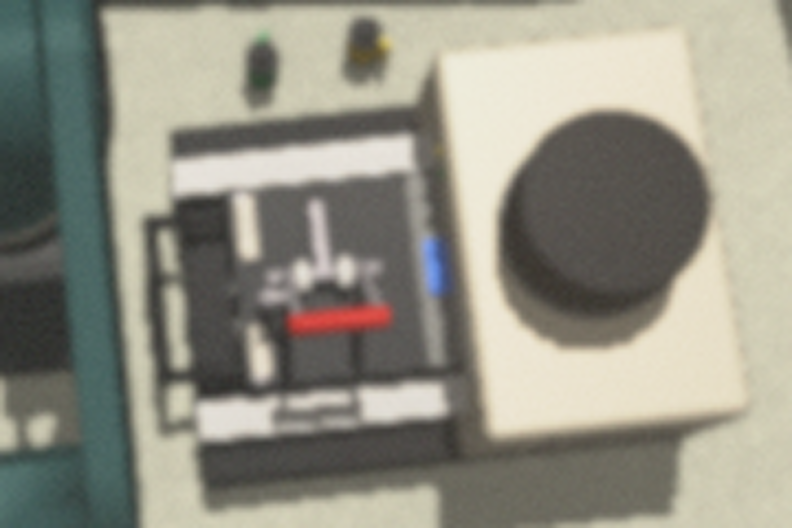

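The crop shows the carrier pushed in with the bail still open; the red bar is centred at (281.4,202.3) in the full top image.

```bash
python3 - <<'E'
from h import *
b=onz("top",281.43,202.32,.198);print(b)
print(tri(ray("top",281.43,202.32),ray("scene",240.74,185.39)))
ux=np.array([.0939,-.9956]);uy=-np.array([-.9956,-.0939])
o=sensors.get_obs();d=b[:2]-o['tool_pos'][:2];print(o['tool_pos'],o['ee_rot'],d@-ux*1000,d@uy*1000)
E
```

```text
[ 0.51921962 -0.06701968  0.198     ]
(array([ 0.51907907, -0.06621849,  0.20157543]), np.float64(0.0014825139760532972))
[0.55144395 0.10552154 0.25827106] [3.14126045e+00 1.41177273e-04 1.66482316e+00] -168.75617046431347 -48.284158623999126
```

>>> arm_command(plan=[{"grip":1,"slide":[0,-0.084,0],"spin":0},{"grip":1,"slide":[0,-0.084,0],"spin":0},{"grip":1,"slide":[-0.084,0,0],"spin":0},{"grip":1,"slide":[-0.084,0,0],"spin":0},{"grip":1,"slide":[-0.084,0,0],"spin":0},{"grip":1,"slide":[-0.084,0,0],"spin":0},{"grip":1,"slide":[0,0,0.05],"spin":0},{"grip":1,"slide":[0,0,0.05],"spin":0},{"grip":1,"slide":[0,0,0],"spin":0}])

```text
time: 12.5
tool_pos: [0.4813, -0.0696, 0.2039]
ee_rot: [-3.133, -0.003, 1.664]
wrist_force: [0.3, -0.2, -0.0]
width: 0.0007
finger_force: 0.0
```

```bash
python3 - <<'E'
from h import *
i=snapshot("scene");cv2.imwrite("pics/s3.png",cv2.resize(i[110:260,160:340,::-1],None,fx=4,fy=4))
E
```

```text
(no output)
```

View pics/s3.png

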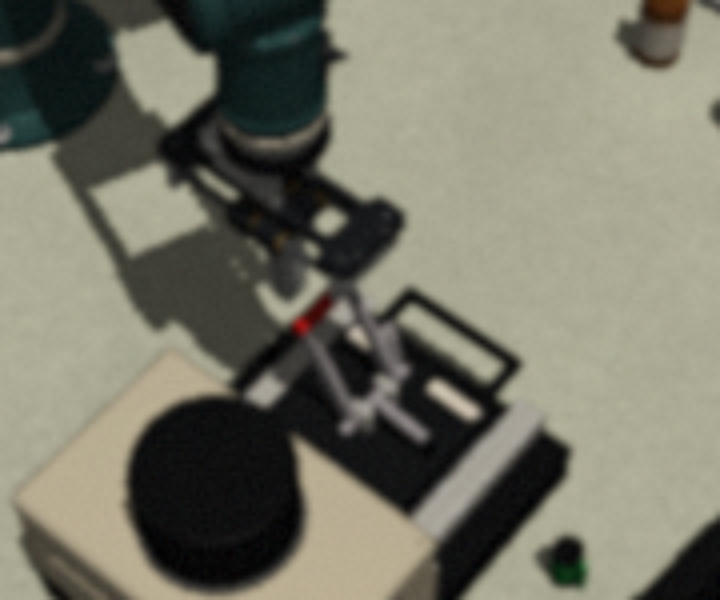

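The closed fingers at (290,285) stand just behind the red bar's middle (315,312). Now push.

>>> arm_command(plan=[{"grip":1,"slide":[0,0.012,0],"spin":0},{"grip":1,"slide":[0,0.012,0],"spin":0},{"grip":1,"slide":[0,0.008,0],"spin":0},{"grip":1,"slide":[0,0.008,0],"spin":0},{"grip":1,"slide":[0,0.008,0],"spin":0},{"grip":1,"slide":[0,0.008,0],"spin":0}])

```text
time: 13.3
tool_pos: [0.5072, -0.0677, 0.2106]
ee_rot: [-3.131, -0.0, 1.664]
wrist_force: [-15.3, -0.7, 11.9]
width: 0.0008
finger_force: 7.8
```

>>> arm_command(plan=[{"grip":1,"slide":[0,0.008,0],"spin":0},{"grip":1,"slide":[0,0.008,0],"spin":0},{"grip":1,"slide":[0,0.008,0],"spin":0},{"grip":1,"slide":[0,0.008,0],"spin":0},{"grip":1,"slide":[0,0.008,0],"spin":0}])

```text
time: 13.92
tool_pos: [0.53, -0.066, 0.2095]
ee_rot: [-3.138, 0.0, 1.664]
wrist_force: [-6.0, 0.2, 4.4]
width: 0.0007
finger_force: 3.1
```

>>> arm_command(plan=[{"grip":1,"slide":[0,0.008,0],"spin":0},{"grip":1,"slide":[0,0.008,0],"spin":0},{"grip":1,"slide":[0,0.008,0],"spin":0},{"grip":1,"slide":[0,0.008,0],"spin":0},{"grip":1,"slide":[0,0.008,0],"spin":0}])

```text
time: 14.55
tool_pos: [0.5519, -0.0638, 0.2083]
ee_rot: [3.141, -0.0, 1.664]
wrist_force: [-1.5, 0.0, 0.5]
width: 0.0003
finger_force: 0.8
```

>>> arm_command(plan=[{"grip":1,"slide":[0,0.008,0],"spin":0},{"grip":1,"slide":[0,0.008,0],"spin":0},{"grip":1,"slide":[0,0.008,0],"spin":0},{"grip":1,"slide":[0,0,0],"spin":0},{"grip":1,"slide":[0,0,0],"spin":0},{"grip":1,"slide":[0,0,0],"spin":0},{"grip":1,"slide":[0,0,0],"spin":0}])

```text
time: 15.42
tool_pos: [0.5632, -0.0628, 0.2086]
ee_rot: [3.141, -0.0, 1.664]
wrist_force: [-0.1, 0.1, 0.2]
width: 0.0005
finger_force: 0.0
```

```bash
python3 - <<'E'
from h import *
i=snapshot("scene");cv2.imwrite("pics/s4.png",cv2.resize(i[110:260,160:340,::-1],None,fx=4,fy=4))
E
```

```text
(no output)
```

View pics/s4.png

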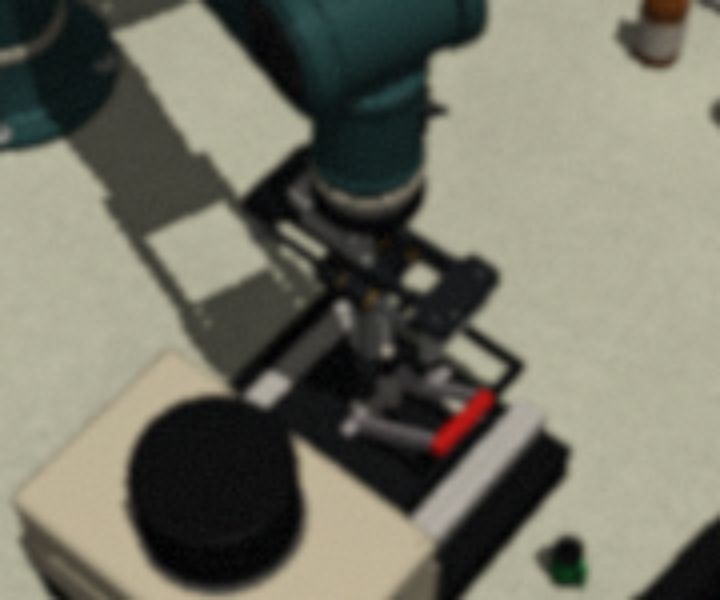

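The bar (465,422) has snapped over to the +y side. I'll lift away and check the angle.

>>> arm_command(plan=[{"grip":1,"slide":[0,0,-0.08],"spin":0},{"grip":1,"slide":[0,0,-0.08],"spin":0},{"grip":1,"slide":[0,-0.1,0],"spin":0},{"grip":1,"slide":[0,-0.1,0],"spin":0},{"grip":1,"slide":[0,-0.1,0],"spin":0},{"grip":1,"slide":[0,-0.1,0],"spin":0},{"grip":1,"slide":[0,0,0],"spin":0}])

```text
time: 16.35
tool_pos: [0.3622, -0.0814, 0.2894]
ee_rot: [3.139, 0.001, 1.662]
wrist_force: [0.9, 1.0, 0.7]
width: 0.0005
finger_force: 0.0
```

```bash
python3 - <<'E'
from h import *
r=[]
for n in("top","scene"):
    i=snapshot(n);cv2.imwrite(f"pics/{n}5.png",i[...,::-1])
    h=cv2.cvtColor(i,cv2.COLOR_RGB2HSV);m=(((h[...,0]<8)|(h[...,0]>172))&(h[...,1]>130)&(h[...,2]>90)).astype(np.uint8)
    m[:,400:]=0
    k,l,s,c=cv2.connectedComponentsWithStats(m);j=1+np.argmax(s[1:,4]);print(n,s[j],c[j]);r.append(ray(n,*c[j]))
p,e=tri(*r);print(p,e,"lateral",(p[:2]-[.519,-.0666])@[.9956,.0939]-.047)
E
```

```text
top [265 157  22   5  82] [275.52439024 158.91463415]
scene [268 207  15  16  93] [275.19354839 214.78494624]
[ 0.64993884 -0.05400852  0.17155665] 0.0014494162660002611 lateral 0.08454504876710196
```

Lateral offset is 84 mm (82 expected when locked) and height 0.17 m (0.167 expected), so the bail is at its locked stop and the arm is clear.

```bash
python3 -c "
from bench import ticket
print(ticket.close_job())"
```

```text
the job is handed in; nothing more can be done
None
```

I pushed the carrier in until it met the contacts (about 10 N at the handle, of which roughly 5 N was rail friction) and snapped the bail over. The cameras put the bail at its locked stop with the arm clear, and I handed the job in at about 16.5 s; no verdict came back.

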